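# Dry-run a dogleg weld joint and arm the welder

## Robot

A 6-joint arm with a two-finger parallel gripper is mounted at the origin on the work surface. World frame = base frame: x ahead of the robot, y to its left, z up, the work surface at z = 0. Lengths are in mm, angles in degrees, forces in N, time in s.
With the tool pointing down it reaches from about 300 to 875 mm from the base axis. Payload 4.2 kg.
Tool frame: the origin (TCP) lies where the fingers leave the gripper's body, on its centre line; the fingertips stand 73 mm ahead of it and the grasp point (between the pads) lies ahead of it (grasp_offset is the z of the grasp point in the tool frame, in mm); z points along the fingers, y is the direction in which the jaws open and shut (so a half turn about z gives the same grasp; the last joint's range is limited). The gripper opens to 85 mm and grips with 20 to 120 N. Pads are 22 mm wide; open, the fingers measure 114 mm over their backs; the gripper's body (76 mm by 85 mm) begins 54 mm behind the grasp point. The pads swing forward as they close: fully open they stand 13 mm farther back than shut.
Start: joints at [-66.062, 18.312, 89.639, -0, 72.044, -1.146], TCP at [243.772, -520.777, 303.938] pointing down, gripper open.
Joint ranges: [-177.97, 177.97], [-48.28, 115.42], [12.27, 149.76], [-77.06, 257.06], [2.81, 150.46], [-146.56, 146.56]. Speed limits (degrees/s): [147.25, 147.25, 180, 180, 180, 180].

## Interface

Orientations are given as [roll, pitch, yaw] about the fixed x, y, z axes, in that order (R = Rz(yaw) Ry(pitch) Rx(roll)).
In Python, from station import * gives the robot as it stands.
- The arm moves only by the shell command python3 -m pendant 'ROWS'. ROWS is JSON, a list of rows, each an object with "delta_pos": the shift along the tool's x, y, z in cm, a list of three; "rot": the turn, a rotation vector about the tool's x, y, z in degrees, a list of three; "grip": the opening, from 0 (shut) to 1 (fully open). A call has 1 to 20 rows; each row is the pose to reach, as a shift and turn from the pose measured when the call began, along the tool's axes at that moment; what a row does not reach only later rows make up. A row lasts 1/8 s, in which the tool goes at most 62.5 mm and 10.7 degrees, less where a joint would pass 70% of its speed; a pose out of reach is approached as far as the arm can. A call with a gripper value outside its range is refused whole. The fingers move at their own pace and stop on an object; the grip force is fixed at half the most. Time passes only in rows, so rows that repeat a pose let the fingers close. It gives the time, the measured TCP pose, the force and the opening at its end, in the units of the state.
- observe(): the state, without advancing time (a new reading comes with each control period).
- read_camera(name): name is "side" or "top"; returns (picture, depth): 400x640x3 uint8, red, green, blue; 400x640 float32, mm along the optical axis (not along the pixel's ray), 0 where there is no reading.
- camera_info(name): a dict with "fx", "fy", "cx", "cy" (pixels), "world_to_cam" (4x4, takes a point from world to camera coordinates). Camera axes: x right, y up, looking along -z (the intrinsics and any distortion apply to the point x, -y, -z); pixel columns grow to the right and rows downward; lengths in mm; the calibration is good to about 2 mm. A picture is of the moment at which its call begins. camera_info takes no time and is no camera call.
- close_job(): hands the job in, once; it reports no verdict.
The state is a dict: "t": time; "qpos": joint angles; "qd": joint speeds; "effort": joint torques, N m; "position": TCP position; "orientation": TCP orientation; "force": force on the tool from outside, world axes, zero at the start; "wrist_torque": the same for the moment, N m; "gripper_width": finger opening in mm.
Only numpy, scipy, OpenCV 4.12 (cv2) and the standard library are available. Lean on these libraries where they do the work, as an engineer would, in place of code of your own. Each camera call takes 0.05 s, during which the arm holds its last target. There are 200 camera calls.

## Task

Dry-run the weld: with the gripper pointing straight down, slowly trace the whole white-lined joint from its red-marker end to its green-marker end, around both corners, keeping the fingertips about a centimetre above the steel and never touching the work or the markers. Then push the red-balled lever on the control box all the way over, away from the robot, and move clear. Leave the lever alone until the trace is done, and do not touch or shift the nozzle, the square or the jar.

Things in the scene. Friction and masses are not known exactly. Their poses are not given: they have to be found in the camera images.
- work: Fixed workpiece: dark base plate 200 (x) x 300 (y) x 8 mm; on it a light grey plate 6 mm thick, y -100 to 100 mm. That plate's stepped edge, facing -x, is the joint to weld, three straight runs, a white line 4 mm wide along it, a tack weld at each end and corner. Three blue hold-down dogs 28 mm high stand on base plate corners. Origin: centre of the base plate's underside; z up.
- seam0 (a point): Point on the joint line, at the upper plate's top edge (14 mm above the bench): one end of the joint. In the work's frame: (-30, -100, 14) mm. The line runs straight between neighbouring points.
- seam1 (a point): Point on the joint line, at the upper plate's top edge (14 mm above the bench): middle of the first run. In the work's frame: (-30, -65, 14) mm. The line runs straight between neighbouring points.
- seam2 (a point): Point on the joint line, at the upper plate's top edge (14 mm above the bench): first corner. In the work's frame: (-30, -30, 14) mm. The line runs straight between neighbouring points.
- seam3 (a point): Point on the joint line, at the upper plate's top edge (14 mm above the bench): middle of the slanting run. In the work's frame: (0, 0, 14) mm. The line runs straight between neighbouring points.
- seam4 (a point): Point on the joint line, at the upper plate's top edge (14 mm above the bench): second corner. In the work's frame: (30, 30, 14) mm. The line runs straight between neighbouring points.
- seam5 (a point): Point on the joint line, at the upper plate's top edge (14 mm above the bench): middle of the last run. In the work's frame: (30, 65, 14) mm. The line runs straight between neighbouring points.
- seam6 (a point): Point on the joint line, at the upper plate's top edge (14 mm above the bench): other end of the joint. In the work's frame: (30, 100, 14) mm. The line runs straight between neighbouring points.
- red_marker: Flat red disc with a white dot, 24 mm across and 6 mm high, on the base plate 28 mm beyond one end of the joint (which end varies); its top is level with the upper plate's top. It marks the start of the weld. Origin: centre of its underside.
- green_marker: Flat green disc with a white dot, 24 mm across and 6 mm high, on the base plate 28 mm beyond one end of the joint (which end varies); its top is level with the upper plate's top. It marks the finish of the weld. Origin: centre of its underside.
- control: Grey control box fixed on the bench, 110 (x) x 90 (y) x 25 mm, carrying the arming lever, whose dark mounting block (70 x 50 x 25 mm) stands in the middle of its top. Origin: centre of its underside; the lever swings in its x-z plane about an axis along y that passes through the point (0, 0, 47) mm.
- switch_lever (a joint): Angle of the arming lever, rad: near 0 when it leans to the control box's -x side, the side nearer the robot (off), 0.5 upright, 1.0 leaning to +x, away from the robot, against its stop (armed). It stays where it is left; about 1 N at the ball moves it.
- switch_lever_tip (a point): Centre of the red ball, 26 mm across, on top of the arming lever's steel stem (10 mm thick); 80 mm from the lever's axis, so 117 mm above the bench when leaning either way and 127 mm when upright. It moves with the lever.
- nozzle: Loose copper nozzle standing on the base plate, 24 mm across, 40 mm high. Leave alone. Origin: centre of its underside.
- square: Loose yellow magnetic setting-out square lying on the upper plate, 60 x 60 x 14 mm. Leave alone. Origin: centre of its underside.
- jar: Loose white jar with a blue cap, 44 mm across, 50 mm high, standing behind the control box (about 100 mm to its +x side). Leave alone. Origin: centre of its underside.
Not all that is in view belongs to the job. Of the things that look like the control, the middle-sized one is meant.

How it is judged:
By the outcome, as a careful person would: the job done as asked, in the order asked, and still so for the second after the job is handed in, with the robot touching nothing.
It also fails if it takes over 61 s, if anything falls off the work surface, if the arm or the gripper's body presses on something with over 40 N, if the wrist force passes 120 N, or if a joint passes its speed limit or range.

## Working session

There is one attempt and no reset: what is moved stays moved. The work goes in short steps, Python scripts to look and compute and a shell command to move; the robot and the scene stay as the last step left them, time stands still between calls to the robot, and variables do not carry over. Pictures are saved under pics/ and viewed, about 8 in all and at most 12, crops included, and the job is handed in when it is done.

```bash
mkdir -p pics
python3 - <<'E'
from station import *
import cv2,numpy as np
for n in("top","side"):
    p,d=read_camera(n); np.save(n+"_p.npy",p); np.save(n+"_d.npy",d)
    cv2.imwrite(f"pics/{n}0.png",p[:,:,::-1]); c=camera_info(n); print(n,c)
print(observe())
E
```

```text
top {'fx': 407.6026966001901, 'fy': 407.6026966001901, 'cx': 314.0351011942485, 'cy': 203.15839635036886, 'world_to_cam': array([[ 2.57625128e-02, -9.99443432e-01, -2.11924302e-02,
         2.36383667e+01],
       [ 9.92503166e-01,  2.30385156e-02,  1.20027877e-01,
        -5.46664427e+02],
       [-1.19472831e-01, -2.41257738e-02,  9.92544301e-01,
        -9.08856491e+02],
       [ 0.00000000e+00,  0.00000000e+00,  0.00000000e+00,
         1.00000000e+00]])}
side {'fx': 467.13056486697576, 'fy': 467.13056486697576, 'cx': 318.73796511923325, 'cy': 198.44768838896832, 'world_to_cam': array([[-9.36839423e-01, -3.49375804e-01, -1.63842040e-02,
         5.03418169e+02],
       [ 2.31601260e-01, -6.54770931e-01,  7.19469168e-01,
        -1.68303396e+02],
       [-2.62093020e-01,  6.70232478e-01,  6.94331098e-01,
        -9.18161285e+02],
       [ 0.00000000e+00,  0.00000000e+00,  0.00000000e+00,
         1.00000000e+00]])}
{'t': 0.1, 'qpos': array([-6.60611638e+01,  1.83495109e+01,  8.96983462e+01, -4.16648080e-04,
        7.20446923e+01, -1.14621670e+00]), 'qd': array([ 0.08344402, -0.12346219, -0.08801686, -0.05261551,  0.02424351,
        0.06063804]), 'effort': array([ 1.85667136e-04, -4.16408694e+01, -2.34703803e+01,  1.24135315e-07,
        4.92235340e-03,  3.94126153e-05]), 'position': array([ 243.6534483 , -520.49301665,  303.15812435]), 'orientation': array([-1.79907461e+02, -1.45528119e-03,  2.50851805e+01]), 'force': array([ 1.31573614, -0.28052192,  0.93480507]), 'wrist_torque': array([0.02938536, 0.00700628, 0.06074892]), 'gripper_width': 85.1848612114408}
```

View pics/top0.png

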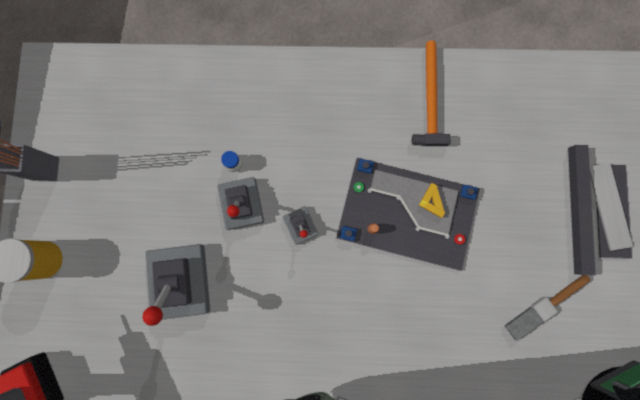

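View pics/side0.png

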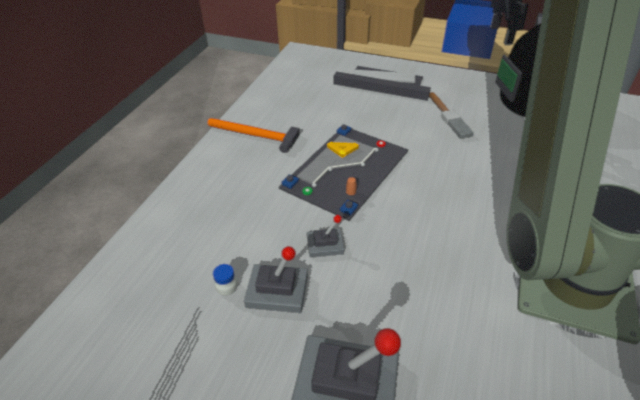

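Candidate controls in the top view are small (300,226), middle (240,203) and large (177,282). The middle-sized one fits, and the blue-capped jar at (230,160) stands behind it. The red marker is at (460,239) and the green at (358,187), so the trace starts at the work's -y end (seam0). I'll measure and crop to confirm.

```bash
cat > h.py <<'E'
from station import *
import cv2,numpy as np
def ray(n,u,v):
    c=camera_info(n);M=c["world_to_cam"];R,t=M[:3,:3],M[:3,3]
    d=R.T@np.array([(u-c["cx"])/c["fx"],-(v-c["cy"])/c["fy"],-1]);return -R.T@t,d
def plane(n,u,v,z): o,d=ray(n,u,v);return o+d*(z-o[2])/d[2]
def tri(a,b):
    (o1,d1),(o2,d2)=ray("top",*a),ray("side",*b)
    s=np.linalg.lstsq(np.c_[d1,-d2],o2-o1,rcond=None)[0]
    p,q=o1+s[0]*d1,o2+s[1]*d2;return (p+q)/2,np.linalg.norm(p-q)
def proj(n,P):
    c=camera_info(n);M=c["world_to_cam"];p=np.atleast_2d(P)@M[:3,:3].T+M[:3,3]
    return np.c_[c["cx"]-c["fx"]*p[:,0]/p[:,2],c["cy"]+c["fy"]*p[:,1]/p[:,2]]
def cloud(n,d):
    c=camera_info(n);M=c["world_to_cam"];v,u=np.indices(d.shape)
    P=np.stack([(u-c["cx"])/c["fx"]*d,-(v-c["cy"])/c["fy"]*d,-d],-1)
    return (P-M[:3,3])@M[:3,:3]
def blobs(p,col):
    h=cv2.cvtColor(p,cv2.COLOR_RGB2HSV);H,S,V=cv2.split(h)
    m={"red":((H<6)|(H>174))&(S>150)&(V>70),"green":(H>45)&(H<80)&(S>120)&(V>50),"blue":(H>100)&(H<125)&(S>150)}[col].astype(np.uint8)
    out=[]
    for c in cv2.findContours(m,cv2.RETR_EXTERNAL,cv2.CHAIN_APPROX_NONE)[0]:
        f=np.zeros_like(m);cv2.drawContours(f,[c],-1,1,-1);M=cv2.moments(f,True)
        if M["m00"]>15: out.append((round(M["m10"]/M["m00"],2),round(M["m01"]/M["m00"],2),int(M["m00"])))
    return out
E
python3 - <<'E'
from h import *
np.set_printoptions(precision=1,suppress=True)
I={n:(np.load(n+"_p.npy"),np.load(n+"_d.npy")) for n in("top","side")}
for n in I:
    for c in("red","green","blue"): print(n,c,blobs(I[n][0],c))
W=cloud("top",I["top"][1])
for (a,b) in((40,60),(15,35)):
    m=((W[...,2]>a)&(W[...,2]<b)&(I["top"][1]>0)).astype(np.uint8)
    k=np.zeros_like(m);k[175:235,210:270]=1
    P=W[(m*k)>0];P=P.astype(np.float32);print(a,b,len(P),P.mean(0),cv2.minAreaRect(P[:,:2].copy()))
a=cv2.resize(I["top"][0][140:340,130:330,::-1],None,fx=2.9,fy=2.9,interpolation=2)
cv2.imwrite("pics/crop1.png",a)
cv2.imwrite("pics/crop2.png",cv2.resize(I["top"][0][150:275,330:490,::-1],None,fx=4.7,fy=4.7,interpolation=2))
E
```

```text
top red [(21.88, 381.66, 1033), (151.96, 315.39, 276), (459.25, 238.71, 89), (303.02, 233.32, 40), (232.65, 210.6, 111)]
top green [(629.63, 374.91, 220), (358.47, 186.95, 77)]
top blue [(347.81, 233.1, 161), (467.83, 192.45, 112), (364.68, 166.58, 99), (229.56, 159.13, 202)]
side red [(387.26, 341.86, 513), (288.05, 253.02, 129), (337.13, 218.29, 45), (380.66, 144.03, 32)]
side green [(306.88, 190.55, 66), (507.42, 75.5, 231)]
side blue [(223.23, 273.76, 299), (348.32, 208.52, 93), (290.05, 182.47, 76), (343.48, 130.9, 50), (465.07, 22.72, 1658)]
40 60 532 [547.5 207.4  50.3] ((543.9676513671875, 210.67971801757812), (71.03716278076172, 50.20939254760742), 14.104962348937988)
15 35 1095 [541.1 206.4  24.3] ((543.7359619140625, 210.94741821289062), (110.49576568603516, 90.33271789550781), 13.600425720214844)
```

View pics/crop1.png

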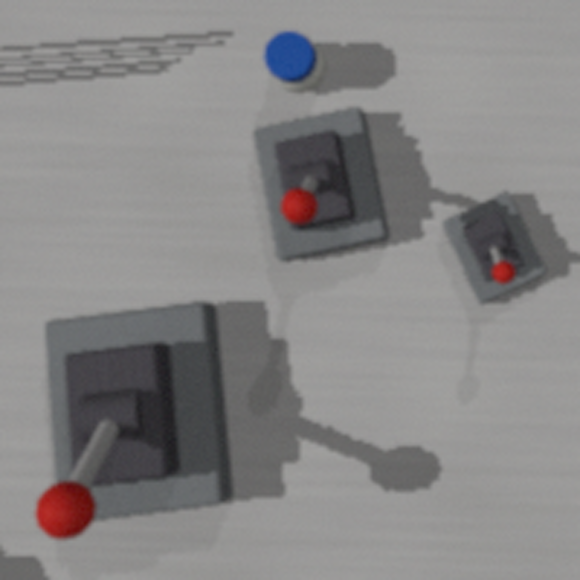

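View pics/crop2.png

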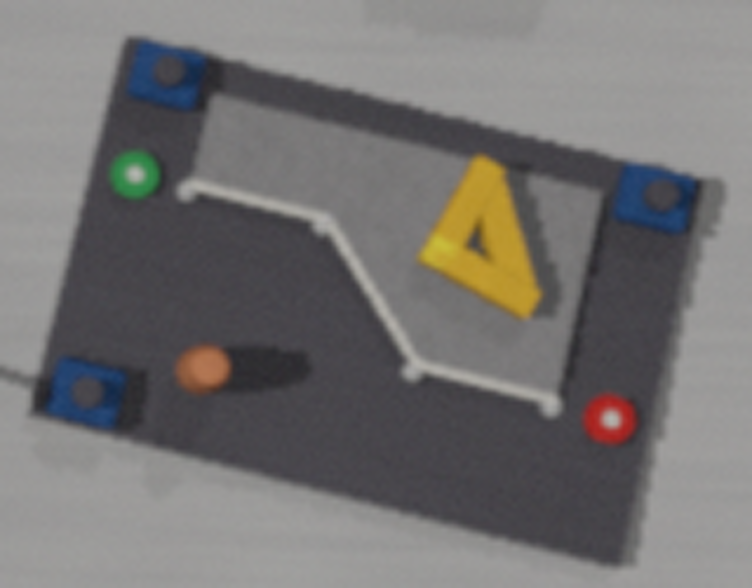

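The crops confirm it: the middle box measures 110 x 90 with a 71 x 50 block, matching the description, and the jar is behind it. The lever leans toward the robot. On the work, the red disc is at the -y end of the joint, and there's no obstacle on the line. Next I'll fit the poses.

```bash
cat > fit.py <<'E'
from h import *
np.set_printoptions(precision=1,suppress=True)
r,e1=tri((459.25,238.71),(380.66,144.03)); g,e2=tri((358.47,186.95),(306.88,190.55))
b,e3=tri((232.65,210.6),(288.05,253.02))
if __name__=="__main__":print("red",r,e1,"green",g,e2,"ball",b,e3)
# model: red (-30,-128), green (30,128)
def pose(r,g):
    v=(g-r)[:2];yaw=np.arctan2(v[1],v[0])-np.arctan2(256,60);return (r+g)[:2]/2,yaw,np.hypot(*v)
o,yaw,L=pose(r,g)
S=np.array([(-30,-100),(-30,-65),(-30,-30),(0,0),(30,30),(30,65),(30,100)],float)
def w(p,o=None,yaw_=None):
    o=globals()["o"] if o is None else o;y=yaw if yaw_ is None else yaw_
    c,s=np.cos(y),np.sin(y);return np.asarray(p)@np.array([[c,s],[-s,c]])+o
E
python3 - <<'E'
from fit import *
print("tri",o,np.degrees(yaw),L,"expect",np.hypot(60,256))
print("red/green",r,g,e1,e2,"ball",b,e3)
for n,a,c in(("top",(459.25,238.71),(358.47,186.95)),("side",(380.66,144.03),(306.88,190.55))):
    p=pose(plane(n,*a,14),plane(n,*c,14));print(n,p[0],np.degrees(p[1]),p[2])
    print(" ball plane117",plane(n,*((232.65,210.6) if n=="top" else (288.05,253.02)),117))
# line check in top view: white pixels -> work frame
for n in("top","side"):
    p=np.load(n+"_p.npy");c=proj(n,np.c_[w(S),np.full(7,14)])
    m=np.zeros(p.shape[:2],np.uint8);cv2.polylines(m,[np.int32(c.round())],False,1,9)
    h=cv2.cvtColor(p,cv2.COLOR_RGB2HSV);m=(m>0)&(h[...,2]>150)&(h[...,1]<50)
    v,u=np.nonzero(m);P=np.array([plane(n,a,b_,14)[:2] for a,b_ in zip(u,v)])-o
    cs,sn=np.cos(yaw),np.sin(yaw);Q=P@np.array([[cs,-sn],[sn,cs]])
    A=Q[(Q[:,1]<-40)&(Q[:,1]>-92)];B=Q[(Q[:,1]>40)&(Q[:,1]<92)];C=Q[abs(Q[:,1])<22]
    print(n,len(Q),"run1 x",A[:,0].mean(),"run3 x",B[:,0].mean(),"slant x-y",(C[:,0]-C[:,1]).mean(),"y range",Q[:,1].min(),Q[:,1].max())
    im=p[:,:,::-1].copy()
print(w(S))
print(observe()["gripper_width"])
E
```

```text
tri [ 532.6 -185.1] -13.119572635831618 264.0928849799494 expect 262.9372548727167
red/green [ 474.1 -303.5    6.1] [591.1 -66.7   8.8] 1.2851722155180723 2.079259555888931 ball [516.3 205.7 119.7] 1.116827048387282
top [ 531.2 -183.8] -13.16349300156859 261.64635192295344
 ball plane117 [516.1 206.2 117. ]
side [ 531.3 -177.3] -13.688214438538237 259.68239195051115
 ball plane117 [517.9 203.9 117. ]
top 195 run1 x -29.0227856399993 run3 x 31.452367401867697 slant x-y 0.6373802484989164 y range -99.5050059967755 103.08963986707703
side 162 run1 x -28.14291782942655 run3 x 32.31110514327318 slant x-y -0.6804798249470089 y range -97.36929177195242 109.49322219449081
[[ 480.7 -275.7]
 [ 488.6 -241.6]
 [ 496.6 -207.5]
 [ 532.6 -185.1]
 [ 568.6 -162.7]
 [ 576.6 -128.6]
 [ 584.5  -94.5]]
85.1848612114408
```

Pose fit: the top view at z=14 gives origin (531.5,-183.6) and yaw -13.2°. Marker spacing comes out at 261.6 against 262.9, and the white line sits about 2 mm inside the joint, as it should. The side view disagrees by a few mm, so I'll recheck with the fingertips over the work. First I'll shut the gripper and hover above seam0.

```bash
python3 -m pendant '[{"delta_pos":[1.6,-0.6,0.6],"rot":[0,0,2],"grip":0},{"delta_pos":[4.8,-1.8,2],"rot":[0,0,6],"grip":0},{"delta_pos":[8.6,-3.3,4],"rot":[0,0,10],"grip":0},{"delta_pos":[12.7,-4.9,6.5],"rot":[0,0,15],"grip":0},{"delta_pos":[16.9,-6.5,9],"rot":[0,0,20],"grip":0},{"delta_pos":[21,-8.1,11.5],"rot":[0,0,25],"grip":0},{"delta_pos":[24.8,-9.6,14],"rot":[0,0,30],"grip":0},{"delta_pos":[28,-10.8,16],"rot":[0,0,34],"grip":0},{"delta_pos":[30.2,-11.7,17.3],"rot":[0,0,36.5],"grip":0},{"delta_pos":[31.8,-12.3,17.6],"rot":[0,0,38.3],"grip":0},{"delta_pos":[31.8,-12.3,17.6],"rot":[0,0,38.3],"grip":0},{"delta_pos":[31.8,-12.3,17.6],"rot":[0,0,38.3],"grip":0}]'
python3 - <<'E'
from h import *
for n in("top","side"):
    p,d=read_camera(n); np.save(n+"_p1.npy",p); np.save(n+"_d1.npy",d)
    P=proj(n,[479.7,-274,14])[0].astype(int)
    u,v=P; im=cv2.resize(p[max(v-70,0):v+50,u-80:u+80,::-1],None,fx=4,fy=4,interpolation=2)
    cv2.imwrite(f"pics/{n}1.png",im); print(n,P,u-80,max(v-70,0))
s=observe();print(s["t"],s["position"],s["orientation"],s["gripper_width"])
E
```

```text
t: 1.6
position: [479.0, -274.4, 127.4]
orientation: [-179.9, 0.1, -13.2]
force: [-1.4, -0.3, 0.2]
gripper_width: 0.2
top [447 235] 367 165
side [376 147] 296 77
1.7 [ 478.93759259 -274.59977583  127.6171798 ] [-1.79941163e+02  4.43511926e-02 -1.32480541e+01] 0.12646981471761207
```

View pics/side1.png

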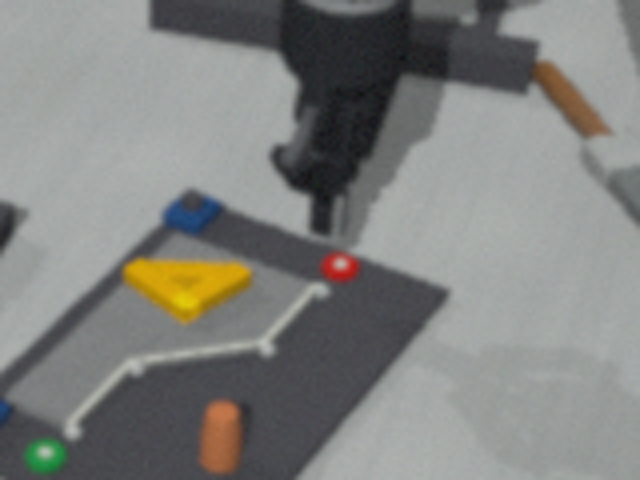

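View pics/top1.png

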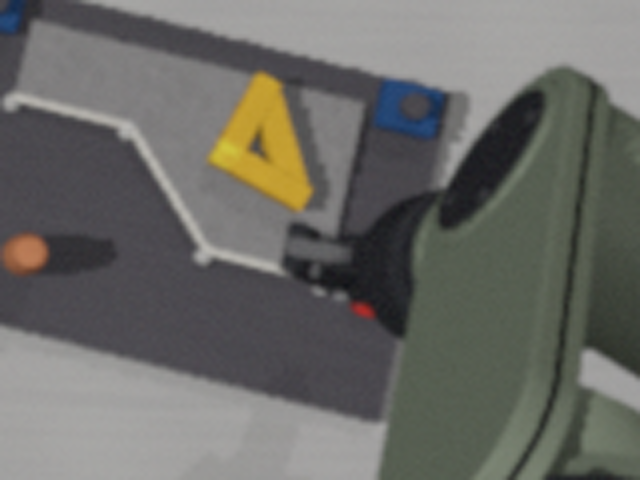

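Run:
```python
from h import *
np.set_printoptions(precision=1,suppress=True)
for n in("side","top"):
    print(n,proj(n,[[479,-274.5,54.5],[479,-274.5,14]]))
d=np.load("side_d1.npy");p=np.load("side_p1.npy");print(d[125:142:2,368:386:2].astype(int))
W=cloud("side",d);m=(W[...,2]>45)&(W[...,2]<75)&(abs(W[...,0]-479)<40)&(abs(W[...,1]+274)<40)&(d>0)
v,u=np.nonzero(m);Q=W[m]
for a in range(45,75,3):
    k=(Q[:,2]>a)&(Q[:,2]<a+3)
    if k.any():print(a,k.sum(),Q[k].mean(0),Q[k].min(0),Q[k].max(0))
im=cv2.resize(p[100:170,340:410,::-1],None,fx=8,fy=8,interpolation=2)
for P,c in((proj("side",[479,-274.5,54.5])[0],(0,255,255)),(proj("side",[479,-274.5,14])[0],(255,255,0))):
    cv2.circle(im,tuple(np.int32((P-[340,100]+.5)*8)),4,c,1)
cv2.imwrite("pics/s2.png",im)
```

```text
side [[377.5 135. ]
 [376.4 147.7]]
top [[453.2 235.1]
 [447.7 235.9]]
[[1318 1319 1137 1128 1125 1132 1147 1161 1315]
 [1311 1312 1311 1159 1137 1154 1163 1162 1309]
 [1300 1307 1304 1164 1161 1161    0 1170 1301]
 [1300 1296 1295 1169 1165 1166 1170 1174 1293]
 [1289 1289 1288 1173 1173 1171 1172 1184 1286]
 [1267 1278 1283 1183 1178 1176 1176 1280 1280]
 [1262 1262 1264 1262 1272 1183 1275 1274 1269]
 [1255 1255 1254 1258 1255 1258 1252 1273 1267]
 [1248 1253 1249 1253 1246 1237 1242 1241 1245]]
54 6 [ 478.4 -268.8   55.5] [ 470.  -274.4   54. ] [ 490.  -265.9   57. ]
57 5 [ 477.1 -265.5   58.8] [ 470.5 -266.3   57.6] [ 486.2 -264.5   59.4]
60 9 [ 475.3 -267.9   61.7] [ 467.6 -277.8   60.7] [ 488.7 -262.3   62.6]
63 4 [ 478.1 -268.1   65.4] [ 468.6 -276.6   64.9] [ 488.8 -260.8   65.9]
66 13 [ 477.8 -263.3   67.6] [ 470.4 -268.6   66.2] [ 485.6 -256.1   69. ]
69 11 [ 476.5 -264.8   70.5] [ 468.  -272.7   69. ] [ 488.2 -258.3   71.8]
72 7 [ 478.8 -265.3   73.7] [ 468.6 -274.    72.8] [ 488.4 -260.2   74.3]
```

View pics/s2.png

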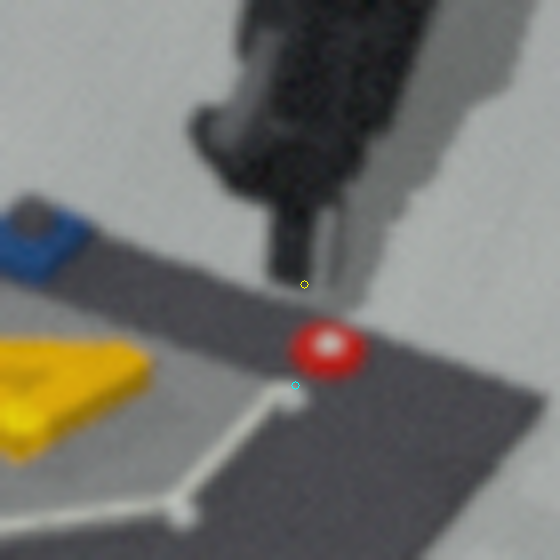

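The fingertip appears within 1 px of its prediction in the side view, so I'm blending the two views into origin (531,-182.3), yaw -13.3°. The tool axes are aligned with the work and the arm is over seam0 (about 2 mm before it). Now descending to 10 mm above the plate.

```bash
python3 -m pendant '[{"delta_pos":[0,0,0.5],"rot":[0,0,0],"grip":0},{"delta_pos":[0,0,1.1],"rot":[0,0,0],"grip":0},{"delta_pos":[0.02,0,1.7],"rot":[0,0,0],"grip":0},{"delta_pos":[0.02,0,2.3],"rot":[0,0,0],"grip":0},{"delta_pos":[0.02,0,2.8],"rot":[0,0,0],"grip":0},{"delta_pos":[0.02,0,3.05],"rot":[0,0,0],"grip":0},{"delta_pos":[0.02,0,3.05],"rot":[0,0,0],"grip":0},{"delta_pos":[0.02,0,3.05],"rot":[0,0,0],"grip":0}]'
python3 - <<'E'
from h import *
p,d=read_camera("side")
im=cv2.resize(p[100:170,340:410,::-1],None,fx=8,fy=8,interpolation=2)
cv2.imwrite("pics/s3.png",im); s=observe();print(s["t"],s["position"],s["orientation"])
E
```

```text
t: 2.7
position: [479.3, -274.7, 97.3]
orientation: [-179.9, 0.0, -13.2]
force: [-0.0, -0.9, -0.1]
gripper_width: 0.1
2.75 [ 479.23069293 -274.66991659   97.28702198] [-1.79947772e+02  2.26482585e-02 -1.32495943e+01]
```

View pics/s3.png

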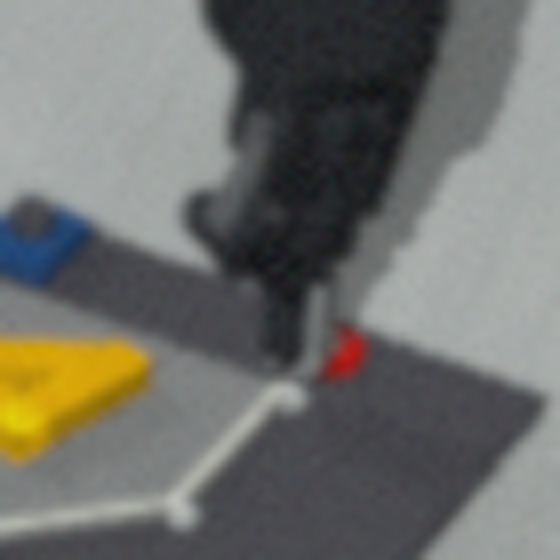

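The fingertips hover about 10 mm over the seam0 tack, at crop (292,390), with the red disc clear. Starting the trace: run 1 goes along tool -y at about 19 mm/s.

```bash
python3 -m pendant '[{"delta_pos":[-0.01,-0.24,0.02],"rot":[0,0,0],"grip":0},{"delta_pos":[-0.03,-0.48,0.02],"rot":[0,0,0],"grip":0},{"delta_pos":[-0.05,-0.72,0.02],"rot":[0,0,0],"grip":0},{"delta_pos":[-0.05,-0.96,0.02],"rot":[0,0,0],"grip":0},{"delta_pos":[-0.05,-1.2,0.02],"rot":[0,0,0],"grip":0},{"delta_pos":[-0.05,-1.44,0.02],"rot":[0,0,0],"grip":0},{"delta_pos":[-0.05,-1.68,0.02],"rot":[0,0,0],"grip":0},{"delta_pos":[-0.05,-1.92,0.02],"rot":[0,0,0],"grip":0},{"delta_pos":[-0.05,-2.16,0.02],"rot":[0,0,0],"grip":0},{"delta_pos":[-0.05,-2.4,0.02],"rot":[0,0,0],"grip":0},{"delta_pos":[-0.05,-2.64,0.02],"rot":[0,0,0],"grip":0},{"delta_pos":[-0.05,-2.88,0.02],"rot":[0,0,0],"grip":0},{"delta_pos":[-0.05,-3.12,0.02],"rot":[0,0,0],"grip":0},{"delta_pos":[-0.05,-3.36,0.02],"rot":[0,0,0],"grip":0},{"delta_pos":[-0.05,-3.6,0.02],"rot":[0,0,0],"grip":0},{"delta_pos":[-0.05,-3.84,0.02],"rot":[0,0,0],"grip":0},{"delta_pos":[-0.05,-4.08,0.02],"rot":[0,0,0],"grip":0},{"delta_pos":[-0.05,-4.32,0.02],"rot":[0,0,0],"grip":0},{"delta_pos":[-0.05,-4.56,0.02],"rot":[0,0,0],"grip":0},{"delta_pos":[-0.05,-4.8,0.02],"rot":[0,0,0],"grip":0}]'
cat > wf.py <<'E'
from h import *
s=observe();y=np.radians(-13.3);d=s["position"][:2]-[531,-182.3]
print(s["t"],"work xy",(d@np.array([[np.cos(y),-np.sin(y)],[np.sin(y),np.cos(y)]])).round(2),"tip z",round(s["position"][2]-73,2),s["orientation"].round(2))
E
python3 wf.py
```

```text
t: 5.25
position: [489.8, -227.7, 97.2]
orientation: [-179.9, 0.0, -13.2]
force: [0.2, 0.1, -0.6]
gripper_width: -0.4
5.25 work xy [-29.64 -53.66] tip z 24.18 [-1.7995e+02  2.0000e-02 -1.3250e+01]
```

```bash
python3 -m pendant '[{"delta_pos":[-0.02,-0.24,0],"rot":[0,0,0],"grip":0},{"delta_pos":[-0.02,-0.48,0],"rot":[0,0,0],"grip":0},{"delta_pos":[-0.02,-0.72,0],"rot":[0,0,0],"grip":0},{"delta_pos":[-0.02,-0.96,0],"rot":[0,0,0],"grip":0},{"delta_pos":[-0.02,-1.2,0],"rot":[0,0,0],"grip":0},{"delta_pos":[-0.02,-1.44,0],"rot":[0,0,0],"grip":0},{"delta_pos":[-0.02,-1.68,0],"rot":[0,0,0],"grip":0},{"delta_pos":[-0.02,-1.92,0],"rot":[0,0,0],"grip":0},{"delta_pos":[-0.02,-2.16,0],"rot":[0,0,0],"grip":0},{"delta_pos":[-0.02,-2.4,0],"rot":[0,0,0],"grip":0},{"delta_pos":[0.15,-2.57,0],"rot":[0,0,0],"grip":0},{"delta_pos":[0.32,-2.74,0],"rot":[0,0,0],"grip":0},{"delta_pos":[0.49,-2.91,0],"rot":[0,0,0],"grip":0},{"delta_pos":[0.66,-3.08,0],"rot":[0,0,0],"grip":0},{"delta_pos":[0.83,-3.25,0],"rot":[0,0,0],"grip":0},{"delta_pos":[1.0,-3.42,0],"rot":[0,0,0],"grip":0},{"delta_pos":[1.17,-3.59,0],"rot":[0,0,0],"grip":0},{"delta_pos":[1.34,-3.76,0],"rot":[0,0,0],"grip":0},{"delta_pos":[1.51,-3.93,0],"rot":[0,0,0],"grip":0},{"delta_pos":[1.68,-4.1,0],"rot":[0,0,0],"grip":0}]'
python3 wf.py
```

```text
t: 7.75
position: [515.7, -191.5, 97.2]
orientation: [-179.9, 0.0, -13.2]
force: [0.6, -1.0, -0.1]
gripper_width: -0.2
7.75 work xy [-12.77 -12.51] tip z 24.2 [-1.7995e+02  2.0000e-02 -1.3250e+01]
```

```bash
python3 -m pendant '[{"delta_pos":[0.17,-0.17,0],"rot":[0,0,0],"grip":0},{"delta_pos":[0.35,-0.35,0],"rot":[0,0,0],"grip":0},{"delta_pos":[0.52,-0.52,0],"rot":[0,0,0],"grip":0},{"delta_pos":[0.7,-0.7,0],"rot":[0,0,0],"grip":0},{"delta_pos":[0.87,-0.87,0],"rot":[0,0,0],"grip":0},{"delta_pos":[1.05,-1.05,0],"rot":[0,0,0],"grip":0},{"delta_pos":[1.22,-1.22,0],"rot":[0,0,0],"grip":0},{"delta_pos":[1.4,-1.4,0],"rot":[0,0,0],"grip":0},{"delta_pos":[1.57,-1.57,0],"rot":[0,0,0],"grip":0},{"delta_pos":[1.75,-1.75,0],"rot":[0,0,0],"grip":0},{"delta_pos":[1.92,-1.92,0],"rot":[0,0,0],"grip":0},{"delta_pos":[2.1,-2.1,0],"rot":[0,0,0],"grip":0},{"delta_pos":[2.27,-2.27,0],"rot":[0,0,0],"grip":0},{"delta_pos":[2.45,-2.45,0],"rot":[0,0,0],"grip":0},{"delta_pos":[2.62,-2.62,0],"rot":[0,0,0],"grip":0},{"delta_pos":[2.8,-2.8,0],"rot":[0,0,0],"grip":0},{"delta_pos":[2.97,-2.97,0],"rot":[0,0,0],"grip":0},{"delta_pos":[3.15,-3.15,0],"rot":[0,0,0],"grip":0},{"delta_pos":[3.32,-3.32,0],"rot":[0,0,0],"grip":0},{"delta_pos":[3.5,-3.5,0],"rot":[0,0,0],"grip":0}]'
python3 wf.py
python3 - <<'E'
from h import *
p,d=read_camera("side");np.save("side_p4.npy",p)
im=cv2.resize(p[125:215,270:390,::-1],None,fx=6,fy=6,interpolation=2);cv2.imwrite("pics/s4.png",im)
E
```

```text
t: 10.25
position: [557.9, -165.4, 97.2]
orientation: [-180.0, 0.0, -13.2]
force: [0.4, 0.2, -0.3]
gripper_width: -0.1
10.25 work xy [22.31 22.62] tip z 24.22 [-1.7995e+02  2.0000e-02 -1.3250e+01]
```

View pics/s4.png

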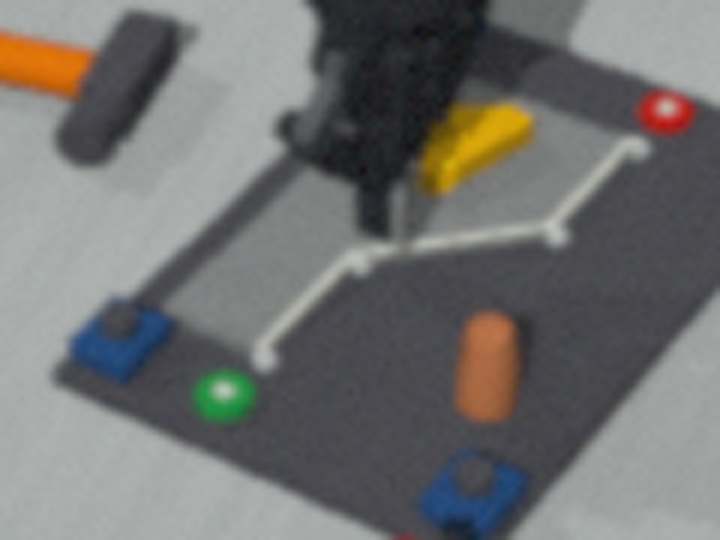

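The tip is over the slanting run near the second corner (crop (387,250)), with the square and nozzle clear. Continuing around that corner.

```bash
python3 -m pendant '[{"delta_pos":[0.17,-0.17,0],"rot":[0,0,0],"grip":0},{"delta_pos":[0.34,-0.33,0],"rot":[0,0,0],"grip":0},{"delta_pos":[0.51,-0.5,0],"rot":[0,0,0],"grip":0},{"delta_pos":[0.67,-0.66,0],"rot":[0,0,0],"grip":0},{"delta_pos":[0.77,-0.76,0],"rot":[0,0,0],"grip":0},{"delta_pos":[0.77,-1.0,0],"rot":[0,0,0],"grip":0},{"delta_pos":[0.77,-1.24,0],"rot":[0,0,0],"grip":0},{"delta_pos":[0.77,-1.48,0],"rot":[0,0,0],"grip":0},{"delta_pos":[0.77,-1.72,0],"rot":[0,0,0],"grip":0},{"delta_pos":[0.77,-1.96,0],"rot":[0,0,0],"grip":0},{"delta_pos":[0.77,-2.2,0],"rot":[0,0,0],"grip":0},{"delta_pos":[0.77,-2.44,0],"rot":[0,0,0],"grip":0},{"delta_pos":[0.77,-2.68,0],"rot":[0,0,0],"grip":0},{"delta_pos":[0.77,-2.92,0],"rot":[0,0,0],"grip":0},{"delta_pos":[0.77,-3.16,0],"rot":[0,0,0],"grip":0},{"delta_pos":[0.77,-3.4,0],"rot":[0,0,0],"grip":0},{"delta_pos":[0.77,-3.64,0],"rot":[0,0,0],"grip":0},{"delta_pos":[0.77,-3.88,0],"rot":[0,0,0],"grip":0},{"delta_pos":[0.77,-4.12,0],"rot":[0,0,0],"grip":0},{"delta_pos":[0.77,-4.36,0],"rot":[0,0,0],"grip":0}]'
python3 wf.py
```

```text
t: 12.8
position: [575.7, -124.5, 97.3]
orientation: [-179.9, -0.0, -13.2]
force: [0.1, -0.2, -0.4]
gripper_width: 0.0
12.8 work xy [30.24 66.56] tip z 24.27 [-1.7994e+02 -1.0000e-02 -1.3240e+01]
```

```bash
python3 -m pendant '[{"delta_pos":[-0.02,-0.24,0],"rot":[0,0,0],"grip":0},{"delta_pos":[-0.02,-0.48,0],"rot":[0,0,0],"grip":0},{"delta_pos":[-0.02,-0.72,0],"rot":[0,0,0],"grip":0},{"delta_pos":[-0.02,-0.96,0],"rot":[0,0,0],"grip":0},{"delta_pos":[-0.02,-1.2,0],"rot":[0,0,0],"grip":0},{"delta_pos":[-0.02,-1.44,0],"rot":[0,0,0],"grip":0},{"delta_pos":[-0.02,-1.68,0],"rot":[0,0,0],"grip":0},{"delta_pos":[-0.02,-1.92,0],"rot":[0,0,0],"grip":0},{"delta_pos":[-0.02,-2.16,0],"rot":[0,0,0],"grip":0},{"delta_pos":[-0.02,-2.4,0],"rot":[0,0,0],"grip":0},{"delta_pos":[-0.02,-2.64,0],"rot":[0,0,0],"grip":0},{"delta_pos":[-0.02,-2.88,0],"rot":[0,0,0],"grip":0},{"delta_pos":[-0.02,-3.12,0],"rot":[0,0,0],"grip":0},{"delta_pos":[-0.02,-3.36,0],"rot":[0,0,0],"grip":0},{"delta_pos":[-0.02,-3.6,0],"rot":[0,0,0],"grip":0},{"delta_pos":[-0.02,-3.65,0],"rot":[0,0,0],"grip":0},{"delta_pos":[-0.02,-3.65,0],"rot":[0,0,0],"grip":0}]'
python3 wf.py
python3 - <<'E'
from h import *
p,d=read_camera("side")
im=cv2.resize(p[140:220,260:380,::-1],None,fx=6,fy=6,interpolation=2);cv2.imwrite("pics/s5.png",im)
E
```

```text
t: 14.92
position: [583.9, -88.9, 97.3]
orientation: [-179.9, -0.0, -13.2]
force: [0.8, 0.2, 0.8]
gripper_width: 0.0
14.925 work xy [ 29.98 103.09] tip z 24.33 [-1.7995e+02 -1.0000e-02 -1.3240e+01]
```

View pics/s5.png

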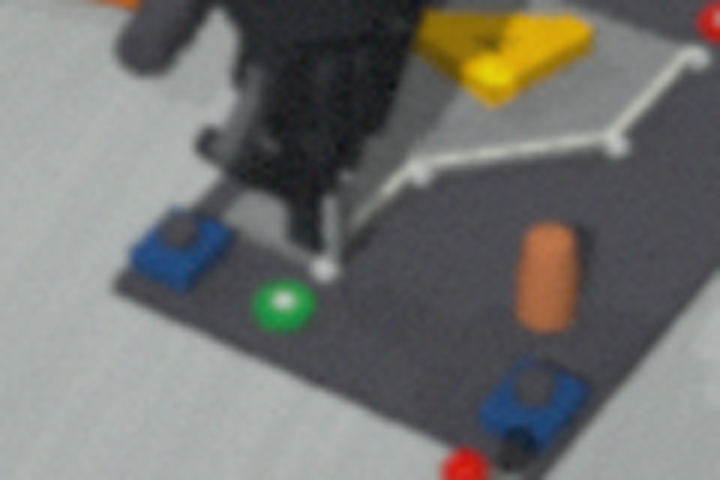

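The trace is complete: it ended 3 mm past seam6, and the tip sits over the green-end tack at crop (318,265) with every force reading below 2 N. Now lifting and moving high to the -x side of the middle-sized control.

```bash
python3 -m pendant '[{"delta_pos":[0,0,-0.8],"rot":[0,0,0],"grip":0},{"delta_pos":[0,0,-2.8],"rot":[0,0,0],"grip":0},{"delta_pos":[0,0,-5.6],"rot":[0,0,0],"grip":0},{"delta_pos":[0,0,-9],"rot":[0,0,0],"grip":0},{"delta_pos":[-0.7,-1,-12.5],"rot":[0,0,-1],"grip":0},{"delta_pos":[-2.1,-3,-15],"rot":[0,0,-3],"grip":0},{"delta_pos":[-4.2,-6,-15.3],"rot":[0,0,-6],"grip":0},{"delta_pos":[-6.6,-9.4,-15.3],"rot":[0,0,-10],"grip":0},{"delta_pos":[-9,-12.8,-15.3],"rot":[0,0,-14],"grip":0},{"delta_pos":[-11.4,-16.2,-15.3],"rot":[0,0,-18],"grip":0},{"delta_pos":[-13.6,-19.4,-15.3],"rot":[0,0,-22],"grip":0},{"delta_pos":[-15.6,-22.2,-15.3],"rot":[0,0,-25],"grip":0},{"delta_pos":[-16.8,-24,-15.3],"rot":[0,0,-26.5],"grip":0},{"delta_pos":[-17.4,-24.8,-15.3],"rot":[0,0,-27.1],"grip":0},{"delta_pos":[-17.4,-24.8,-15.3],"rot":[0,0,-27.1],"grip":0}]'
python3 - <<'E'
from h import *
np.set_printoptions(precision=1,suppress=True)
p,d=read_camera("side");print([b for b in blobs(p,"red")])
s=observe();P=s["position"];print(s["t"],P,s["orientation"])
y=np.radians(s["orientation"][2]);c=np.array([543.9,210.8])-P[:2];print("box centre in tool x,y", c@[np.cos(y),np.sin(y)],c@[np.sin(y),-np.cos(y)])
im=cv2.resize(p[180:340,210:410,::-1],None,fx=3.75,fy=3.75,interpolation=2);cv2.imwrite("pics/s6.png",im)
E
```

```text
t: 16.85
position: [471.2, 192.3, 250.8]
orientation: [-180.0, -0.1, 13.9]
force: [0.7, -0.5, -0.1]
gripper_width: 0.1
[(387.3, 341.86, 515), (288.11, 252.98, 130), (337.63, 218.18, 38), (380.79, 143.88, 33)]
16.9 [471.4 191.9 250.8] [-180.    -0.1   13.9]
box centre in tool x,y 74.90884569773345 -1.041827096777321
```

View pics/s6.png

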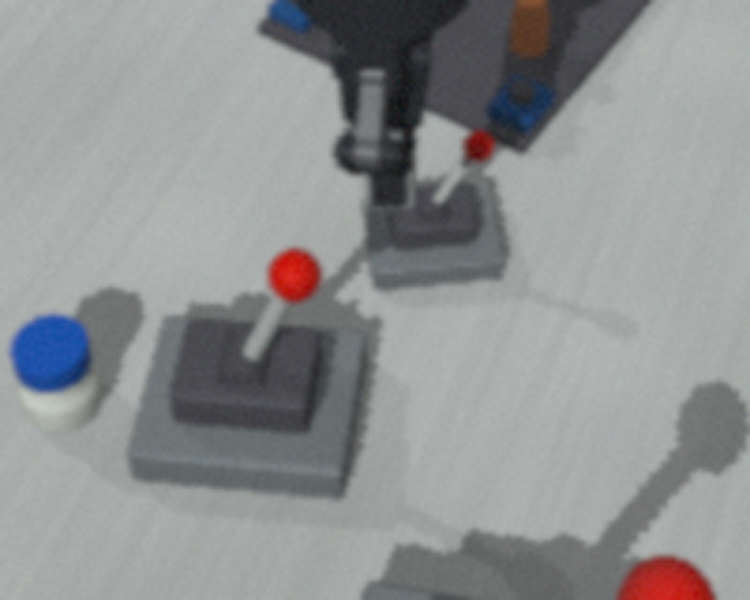

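The lever is untouched. Its ball (crop (295,275)) is 47 mm ahead along tool x, and the jar is beyond it. Descending behind the ball, then pushing.

```bash
python3 -m pendant '[{"delta_pos":[0,-0.1,1],"rot":[0,0,0],"grip":0},{"delta_pos":[0,-0.2,3],"rot":[0,0,0],"grip":0},{"delta_pos":[0,-0.2,5],"rot":[0,0,0],"grip":0},{"delta_pos":[0,-0.2,6.5],"rot":[0,0,0],"grip":0},{"delta_pos":[0,-0.2,7.2],"rot":[0,0,0],"grip":0},{"delta_pos":[0.7,-0.2,7.2],"rot":[0,0,0],"grip":0},{"delta_pos":[1.4,-0.2,7.2],"rot":[0,0,0],"grip":0},{"delta_pos":[2,-0.2,7.2],"rot":[0,0,0],"grip":0},{"delta_pos":[2.6,-0.2,7.2],"rot":[0,0,0],"grip":0},{"delta_pos":[3.2,-0.2,7.2],"rot":[0,0,0],"grip":0},{"delta_pos":[3.9,-0.2,7.2],"rot":[0,0,0],"grip":0},{"delta_pos":[4.6,-0.2,7.2],"rot":[0,0,0],"grip":0},{"delta_pos":[5.3,-0.2,7.2],"rot":[0,0,0],"grip":0},{"delta_pos":[6,-0.2,7.2],"rot":[0,0,0],"grip":0},{"delta_pos":[6.7,-0.2,7.2],"rot":[0,0,0],"grip":0},{"delta_pos":[7.3,-0.2,7.2],"rot":[0,0,0],"grip":0},{"delta_pos":[7.9,-0.2,7.2],"rot":[0,0,0],"grip":0},{"delta_pos":[8.3,-0.2,7.2],"rot":[0,0,0],"grip":0},{"delta_pos":[8.6,-0.2,7.2],"rot":[0,0,0],"grip":0},{"delta_pos":[8.6,-0.2,7.2],"rot":[0,0,0],"grip":0}]'
python3 - <<'E'
from h import *
np.set_printoptions(precision=1,suppress=True)
p,d=read_camera("side");print([b for b in blobs(p,"red")])
E
```

```text
t: 19.4
position: [554.8, 214.5, 178.9]
orientation: [-180.0, -0.1, 13.8]
force: [-0.6, 0.5, -0.9]
gripper_width: 0.1
[(387.3, 341.94, 514), (252.67, 253.67, 54), (337.13, 218.29, 45), (380.6, 143.97, 30)]
```

```bash
python3 -m pendant '[{"delta_pos":[0.1,0,0],"rot":[0,0,0],"grip":0},{"delta_pos":[0.2,0,0],"rot":[0,0,0],"grip":0},{"delta_pos":[0.3,0,0],"rot":[0,0,0],"grip":0},{"delta_pos":[0.3,0,0],"rot":[0,0,0],"grip":0}]'; python3 -m pendant '[{"delta_pos":[0.1,0,0],"rot":[0,0,0],"grip":0},{"delta_pos":[0.2,0,0],"rot":[0,0,0],"grip":0},{"delta_pos":[0.2,0,0],"rot":[0,0,0],"grip":0}]'
```

```text
t: 19.95
position: [557.7, 215.3, 179.0]
orientation: [-180.0, -0.1, 13.8]
force: [-0.7, 0.7, -0.2]
gripper_width: 0.1
t: 20.32
position: [559.4, 215.6, 178.9]
orientation: [-180.0, -0.0, 13.9]
force: [-2.6, -0.5, -0.2]
gripper_width: -0.2
```

Force is just starting to rise (-2.6 N), so I'm continuing in small steps until the stop is clear.

```bash
python3 -m pendant '[{"delta_pos":[0.1,0,0],"rot":[0,0,0],"grip":0},{"delta_pos":[0.15,0,0],"rot":[0,0,0],"grip":0},{"delta_pos":[0.15,0,0],"rot":[0,0,0],"grip":0}]'; python3 -c "
from h import *
p,d=read_camera('side');print(blobs(p,'red'))"
```

```text
t: 20.7
position: [559.7, 215.7, 178.8]
orientation: [-180.0, 0.1, 13.8]
force: [-5.8, -0.7, 1.8]
gripper_width: 0.0
[(387.31, 341.93, 515), (250.32, 254.05, 63), (337.13, 218.29, 45), (380.65, 144.03, 34)]
```

The arm moved 0.3 mm of a commanded 1.5 mm and the force is climbing, so this is the stop. One last small push, then back off toward the robot and lift clear.

```bash
python3 -m pendant '[{"delta_pos":[0.15,0,0],"rot":[0,0,0],"grip":0},{"delta_pos":[0.25,0,0],"rot":[0,0,0],"grip":0},{"delta_pos":[0.25,0,0],"rot":[0,0,0],"grip":0}]'; python3 -m pendant '[{"delta_pos":[-0.3,0,0],"rot":[0,0,0],"grip":0},{"delta_pos":[-1.2,0,0],"rot":[0,0,0],"grip":0},{"delta_pos":[-3,0,0],"rot":[0,0,0],"grip":0},{"delta_pos":[-6,0,0],"rot":[0,0,0],"grip":0},{"delta_pos":[-9,0,-1],"rot":[0,0,0],"grip":0},{"delta_pos":[-11,0,-4],"rot":[0,0,0],"grip":0},{"delta_pos":[-12,0,-8],"rot":[0,0,0],"grip":0},{"delta_pos":[-12.5,0,-11],"rot":[0,0,0],"grip":0},{"delta_pos":[-12.5,0,-12],"rot":[0,0,0],"grip":0},{"delta_pos":[-12.5,0,-12],"rot":[0,0,0],"grip":0}]'
python3 - <<'E'
from h import *
np.set_printoptions(precision=1,suppress=True)
a,_=read_camera("side");t,_=read_camera("top")
for n,p in(("side",a),("top",t)):print(n,blobs(p,"red"),blobs(p,"blue"))
A=[b for b in blobs(a,"red") if 230<b[0]<300];T=[b for b in blobs(t,"red") if 200<b[0]<270]
if A and T:
    P,e=tri(T[0][:2],A[0][:2]);d=P[:2]-[543.9,210.8];y=np.radians(13.85);x=d@[np.cos(y),np.sin(y)];print(P,e,"ctrl x",x,"angle",.5+np.arcsin(x/80))
im=np.hstack([cv2.resize(a[120:320,200:400,::-1],(390,390)),cv2.resize(t[140:290,200:350,::-1],(390,390))]);cv2.imwrite("pics/f7.png",im)
E
```

```text
t: 21.12
position: [560.2, 215.8, 178.7]
orientation: [-180.0, 0.4, 13.8]
force: [-8.6, -2.5, 4.2]
gripper_width: -0.2
t: 22.38
position: [440.0, 186.2, 299.7]
orientation: [-180.0, 0.4, 13.8]
force: [-0.5, -0.5, -1.0]
gripper_width: -0.3
side [(387.34, 341.82, 514), (250.73, 251.44, 124), (337.2, 219.4, 30), (380.45, 144.0, 29)] [(223.21, 273.69, 300), (348.28, 208.55, 93), (290.0, 182.5, 80), (473.71, 37.44, 1502)]
top [(22.2, 381.66, 1049), (153.87, 315.03, 214), (459.21, 238.79, 86), (303.02, 233.32, 40), (227.0, 179.68, 90)] [(347.82, 233.11, 160), (467.59, 192.39, 103), (364.91, 166.67, 99), (229.59, 159.21, 202)]
[582.7 222.1 115.6] 1.21297818912555 ctrl x 40.35731253172883 angle 1.028763862015623
```

View pics/f7.png

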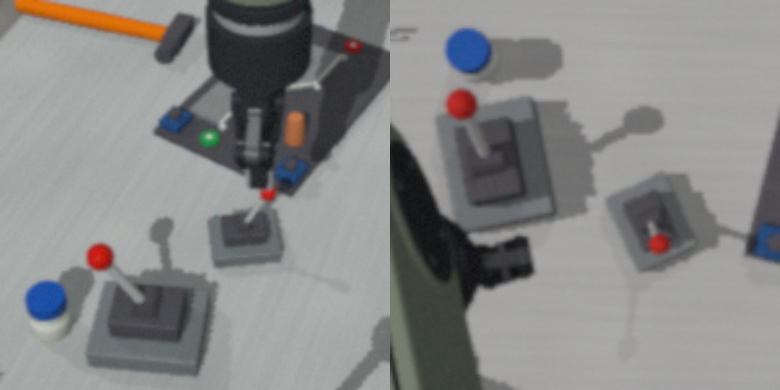

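The lever leans fully toward +x (ball at (100,257) in the side crop, (461,103) in the top crop). The measured angle is about 1.03 rad, the jar hasn't moved and the arm is clear. Handing in.

```bash
python3 -c "
from station import *
print(close_job())"
```

```text
the job is handed in; nothing more can be done
None
```

The trace and the lever push are both done and the job was handed in after about 22.5 s, with the arm well clear.

- **Trace:** I traced from the red end to the green end, around both corners, at about 19 mm/s. The shut fingertips pointed down and stayed 10.2–10.3 mm above the upper plate. The path ran about 2–3 mm past each end of the joint. Force readings at the end of each move stayed below 2 N, so there was no sign of contact.
- **Lever:** I pushed the lever on the middle-sized control until it met its stop. The force rose to about 9 N and the arm stopped advancing. Afterwards its ball measured 40 mm to the +x side of the control (about 1.03 rad, armed) and it stayed there once the arm withdrew.
- **Other objects:** The jar's position in the images was unchanged to within 0.1 px. The nozzle was never approached closely. I saw the square undisturbed in the picture at the end of the trace, but did not measure either one again afterwards.
- **What disagreed:** The two cameras placed the work up to about 6 mm apart in y, and triangulated marker heights came out at 6–9 mm instead of 14 mm. I used a blend of the two views at the known height. Close-ups at the start, on the slanting run and at the end showed the tip within about 2–3 mm of the joint. The top view could not check this because the arm blocked it.

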